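# Take the red hand stamp off its keyhole rack and set it on the ink pad

### The arm

A 6-joint arm with a two-finger parallel gripper is mounted at the origin on a cart in front of the work surface, level with it; the furniture and walls round the work are solid. World frame = base frame: x ahead of the robot, y to its left, z up, the work surface at z = 0. Lengths are in m, angles in rad, forces in N, time in s.
With the tool pointing down it reaches from about 0.275 to 0.725 m from the base axis. Payload 15.9 kg.
Tool frame: the origin (TCP) lies at the very end of the fingers, on their centre line; the grasp point (between the pads) lies 19 mm behind it; z points along the fingers, y is the line along which they close (so a half turn about z gives the same grasp; the last joint's range is limited). The gripper opens to 85 mm and grips with 20 to 120 N. Pads are 22 mm wide; open, the fingers measure 114 mm over their backs; the gripper's body (76 mm by 85 mm) begins 54 mm behind the grasp point. The pads swing forward as they close: fully open they stand 13 mm farther back than shut.
Start: joints at [1.187, 0.213, -0.034, 1.323, 0, 1.571], TCP at [0.187, 0.464, 0.231] pointing down, gripper open.
Joint ranges: [-2.98, 2.98], [-0.74, 1.72], [-1.14, 1.35], [-2.1, 2.04], [-1.57, 1.44], [-3.14, 3.14]. Speed limits (rad/s): [1.89, 1.89, 2.39, 2.57, 3.14, 3.14].

### API

Orientations are given as a unit quaternion [x, y, z, w].
In Python, from workcell import env, cams gives the robot as it stands.
- The arm moves only by the shell command python3 -m inch 'ROWS' [FORCE]. ROWS is JSON, one flat list of numbers, 5 for each row, row after row: the finger opening in cm, from 0 to 8.54, then the shift along the world's x, y, z in cm, then the turn about the world's z in degrees. A call has 1 to 8 rows; each row is the pose to reach, as a shift and turn from the pose commanded when the call began; what a row does not reach only later rows make up. A row lasts 1/12 s, in which the tool goes at most 41.7 mm and 7.16 degrees, less where a joint would pass 70% of its speed; a pose out of reach is approached as far as the arm can. A call with a gripper value outside its range is refused whole. The fingers move at their own pace and stop on an object; FORCE is the grip in N (left out, the last holds). Time passes only in rows, so rows that repeat a pose let the fingers close. It gives the time, the measured TCP pose, the force, the opening and the grip force at its end, in the units of the state.
- env.state(): the state, without advancing time (a new reading comes with each control period).
- cams.grab_frame(name): name is "side" or "top" or "wrist"; returns a dict with "pixels" (384x512x3 uint8, blue, green, red), "depth" (384x512 float32, m along the optical axis (not along the pixel's ray), 0 where there is no reading), "vfov" (degrees; the focal length in pixels is half the picture's height over the tangent of half this angle, whatever the lens; pixels are square), "cx", "cy" (the principal point, pixels), "D" ([k1, k2, p1, p2, k3] as OpenCV has them; the pictures are not rectified), "world_to_cam" (4x4, takes a point from world to camera coordinates). Camera axes: x right, y down, z forward; pixel columns grow to the right and rows downward; lengths in m; the calibration is good to about 2 mm. A picture is of the moment at which its call begins.
- env.hand_in(): hands the job in; it is judged then, once.
The state is a dict: "time": time; "qpos": joint angles; "joint_velocities": joint speeds; "tau": joint torques, N m; "eef_pos": TCP position; "ee_rot": TCP orientation; "wrist_force": force on the tool from outside, world axes, zero at the start; "moment": the same for the moment, N m; "gripper_width": opening from 0.0 (shut) to 1.0 (fully open); "grasp_force": force on a finger pad.
Only numpy, scipy, OpenCV 4.12 (cv2) and the standard library are available. Lean on these libraries where they do the work, as an engineer would, in place of code of your own. Each camera call takes 0.05 s, during which the arm holds its last target. There are 200 camera calls.

### The job

Two hand stamps hang in the keyhole slots of the white stamp rack. Slide the stamp with the red knob along its slot to the wide round end, lift it straight up off the rack, and stand it upright on the grey ink pad. Leave the blue stamp hanging where it is.

Things in the scene. Friction and masses are not known exactly. Their poses are not given: they have to be found in the camera images.
- red_stamp: Hand stamp with a red knob, 72 mm tall, 0.08-0.17 kg; origin at the centre of its underside, z up. Brass foot 30 mm in diameter (z 0-14 mm), neck 9 mm (z 14-32), pale guard disc 54 mm (z 32-36), cylindrical knob 30 mm in diameter to grip (z 36-72). Hangs near the narrow end of either rack slot, disc on the plate, foot below; the foot passes up only through the round hole.
- blue_stamp: Hand stamp with a blue knob, 72 mm tall, 0.08-0.17 kg; origin at the centre of its underside, z up. Brass foot 30 mm in diameter (z 0-14 mm), neck 9 mm (z 14-32), pale guard disc 54 mm (z 32-36), cylindrical knob 30 mm in diameter to grip (z 36-72). Hangs in the rack's other slot and stays there.
- rack: Fixed rack; white plate, top at z 62 mm, 6 thick. Origin on the table, z up; plate x -66 to 54, y -72 to 72. Two keyhole slots along x, at y 36 and -36: round hole 48 mm wide centred at x -30 (robot's side), slot 17 mm wide from it to x 38. A hung stamp's origin is at z 30, x 24 to 32; it can rise 12 mm before its foot meets the plate; in the hole it is clear of the plate above z 62.
- ink_pad: Flat ink pad, fixed: a black tray 96 mm (x) by 76 mm (y) with a firm, dry, grey felt top 86 by 66 mm, 14 mm above the table. Origin at the centre of its underside, on the table; z up.
There are look-alikes about, which are no part of the job. Leave any purple or turquoise look-alike of the red_stamp alone.

How it is judged:
On the way, in this order (a step that is already met when the one before it is completed fails the run):
1. the red stamp has been slid to the wide end of its slot (its axis within about 15 mm of the hole's centre along the slot), its foot still under the plate (x of red_stamp in the frame of rack between -0.045 and -0.015 m and z of red_stamp in the frame of rack between 0.02 and 0.048 m), for 0.05 s.
2. the red stamp has been lifted off: its foot is above the rack's plate (z of red_stamp in the frame of rack above 0.064 m), for 0.05 s.
At the end, for the whole second after the job is handed in: The red stamp stands on the ink pad's felt, upright within 10 degrees and at rest, its axis within 40 mm of the pad's centre along the pad's x and 30 mm along its y; the blue stamp still hangs within 20 mm of where it was (x of red_stamp in the frame of ink_pad between -0.04 and 0.04 m and y of red_stamp in the frame of ink_pad between -0.03 and 0.03 m and z of red_stamp in the frame of ink_pad between 0.009 and 0.02 m and angle between red_stamp's own z axis and vertical below 0.17 rad and linear speed of red_stamp below 0.02 m/s and distance of blue_stamp from where it was at the start of the episode below 0.02 m); the robot touches nothing.
It fails at once if the blue stamp was shifted by more than 20 mm (distance of blue_stamp from where it was at the start of the episode above 0.02 m).
It also fails if it takes over 38 s, if anything falls off the work surface, if the arm or the gripper's body presses on something with over 40 N, if the wrist force passes 120 N, or if a joint passes its speed limit or range.

## Working session

There is one attempt and no reset: what is moved stays moved. The work goes in short steps, Python scripts to look and compute and a shell command to move; the robot and the scene stay as the last step left them, time stands still between calls to the robot, and variables do not carry over. Pictures are saved under pics/ and viewed, at most 10 in all, crops included, and the job is handed in when it is done.

```bash
mkdir -p pics; cat > h.py <<'E'
import numpy as np, cv2
from workcell import env, cams
def grab(n,save=None):
    f=cams.grab_frame(n)
    if save: cv2.imwrite(save,f["pixels"])
    return f
def K(f):
    fl=f["pixels"].shape[0]/2/np.tan(np.radians(f["vfov"])/2)
    return np.array([[fl,0,f["cx"]],[0,fl,f["cy"]],[0,0,1]])
def ray(f,u,v):
    p=cv2.undistortPoints(np.array([[[u,v]]],float),K(f),np.array(f["D"],float))[0,0]
    T=np.linalg.inv(np.array(f["world_to_cam"]))
    return T[:3,3],T[:3,:3]@np.array([p[0],p[1],1])
def at_z(f,u,v,z):
    o,d=ray(f,u,v); return o+d*(z-o[2])/d[2]
def at_d(f,u,v):
    o,d=ray(f,u,v); return o+d*float(f["depth"][int(round(v)),int(round(u))])
E
python3 - <<'E'
from h import *
import pickle
fs={}
for n in("side","top","wrist"): fs[n]=grab(n)
pickle.dump(fs,open("f0.pkl","wb"))
cv2.imwrite("pics/top0.png",fs["top"]["pixels"])
cv2.imwrite("pics/sw0.png",cv2.resize(np.hstack([fs["side"]["pixels"],fs["wrist"]["pixels"]]),(800,300)))
print(env.state())
E
```

```text
{'time': 0.15, 'qpos': array([ 1.18700101e+00,  2.13229734e-01, -3.48860700e-02,  1.32351075e+00,
       -1.33027689e-05,  1.57078828e+00]), 'joint_velocities': array([-0.00084238, -0.00198119,  0.00216118,  0.00285281,  0.00089212,
       -0.00087973]), 'tau': array([-5.83064393e-04, -6.86406183e+01,  4.87249160e+01,  1.31602044e-02,
       -3.26139525e-05, -1.85618143e-05]), 'eef_pos': array([0.18712755, 0.46338201, 0.230948  ]), 'ee_rot': array([ 1.90718095e-01,  9.81644761e-01, -4.08764524e-04, -7.26441490e-05]), 'wrist_force': array([-0.19046682,  0.62716679, -1.08771282]), 'moment': array([ 0.0426664 ,  0.01563511, -0.00887628]), 'grasp_force': 0.0, 'gripper_width': 0.9991180846050988}
```

View pics/top0.png

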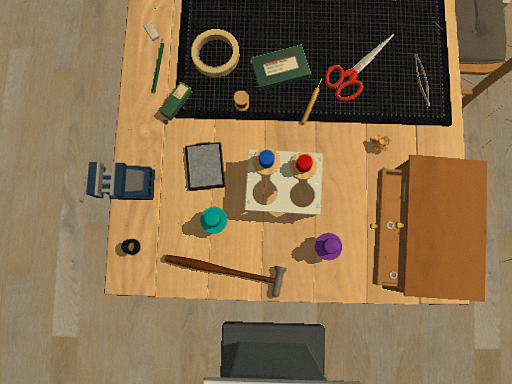

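View pics/sw0.png

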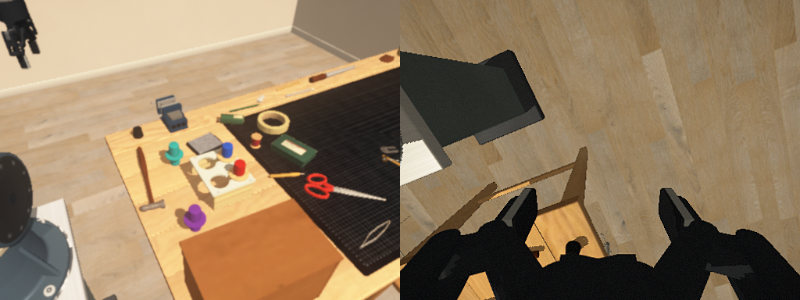

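The top view shows the rack at about (284,182), with the red knob at (304,163) in its right slot and the blue knob at (267,159). The grey pad is at (205,166). The look-alikes are turquoise (213,220) and purple (328,246), both standing on the table. The red one in the rack fits the description, and I'll confirm it in an enlarged crop.

```bash
python3 - <<'E'
from h import *
import pickle
fs=pickle.load(open("f0.pkl","rb")); f=fs["top"]
cv2.imwrite("pics/crop.png",cv2.resize(f["pixels"][130:270,170:350],(800,622),interpolation=cv2.INTER_CUBIC)[:600])
print(np.linalg.inv(f["world_to_cam"]).round(3))
for n,u,v,z in [("red",304,163,.102),("blue",267,159,.102),("holeR",302,190,.062),("holeB",265,190,.062),("pad",205,166,.014),("turq",213,220,.07),("purp",328,246,.07)]:
    print(n,at_z(f,u,v,z).round(4),at_d(f,u,v).round(4))
# knob/white/gray segmentation
hsv=cv2.cvtColor(f["pixels"],cv2.COLOR_BGR2HSV)
H,S,V=[hsv[...,i].astype(int) for i in range(3)]
def cen(m,box):
    b=np.zeros_like(m);x0,y0,x1,y1=box;b[y0:y1,x0:x1]=m[y0:y1,x0:x1]
    n,l,s,c=cv2.connectedComponentsWithStats(b.astype(np.uint8)); i=1+np.argmax(s[1:,4]); return s[i],c[i],(l==i)
for n,m,b,z in [("red",((H<6)|(H>174))&(S>180)&(V>90),(285,145,325,185),.1),("blue",(H>100)&(H<130)&(S>150),(250,140,285,180),.1),("pad",(S<60)&(V>80)&(V<190),(180,140,228,195),.014),("white",(S<70)&(V>190),(240,140,330,222),.062)]:
    s,c,l=cen(m,b); print(n,s,c,at_z(f,*c,z).round(4))
    if n in("pad","white"):
        r=cv2.minAreaRect(np.argwhere(l)[:,::-1].astype(np.float32)); bp=cv2.boxPoints(r)
        P=np.array([at_z(f,*q,z)[:2] for q in bp]); print(P.round(4).tolist(),P.mean(0).round(4))
        d=np.diff(np.vstack([P,P[:1]]),axis=0);print(np.linalg.norm(d,axis=1).round(3),np.degrees(np.arctan2(d[:,1],d[:,0])).round(1))
E
```

```text
[[ 0.029 -0.99   0.135  0.391]
 [-0.999 -0.027  0.019  0.051]
 [-0.015 -0.136 -0.991  0.877]
 [ 0.     0.     0.     1.   ]]
red [ 0.5706 -0.0234  0.102 ] [ 0.5703 -0.0232  0.1036]
blue [0.5763 0.045  0.102 ] [0.5769 0.045  0.0997]
holeR [ 0.5268 -0.0241  0.062 ] [ 0.5377 -0.0301 -0.0037]
holeB [0.5248 0.047  0.062 ] [0.5348 0.0467 0.0015]
pad [0.5795 0.1714 0.014 ] [0.5796 0.1715 0.0135]
turq [0.4635 0.1437 0.07  ] [0.4634 0.1436 0.0712]
purp [ 0.4206 -0.0736  0.07  ] [ 0.4205 -0.0733  0.0723]
red [297 155  16  16 178] [304.61797753 161.85955056] [ 0.5733 -0.0247  0.1   ]
blue [259 150  15  18 211] [266.00947867 158.63507109] [0.5775 0.0468 0.1   ]
pad [ 187  144   36   43 1292] [204.26160991 165.05959752] [0.5814 0.173  0.014 ]
[[0.6203, 0.2127], [0.6284, 0.1463], [0.5435, 0.1347], [0.5354, 0.2001]] [0.5819 0.1734]
[0.067 0.086 0.066 0.086] [ -83.  -172.2   97.1    8.4]
white [ 245  153   78   61 1662] [285.3898917  191.96630566] [0.5221 0.0078 0.062 ]
[[0.4843, 0.0843], [0.6029, 0.0831], [0.6005, -0.0626], [0.482, -0.0584]] [0.5424 0.0116]
[0.119 0.146 0.119 0.143] [ -0.6 -91.  178.   89.1]
```

View pics/crop.png

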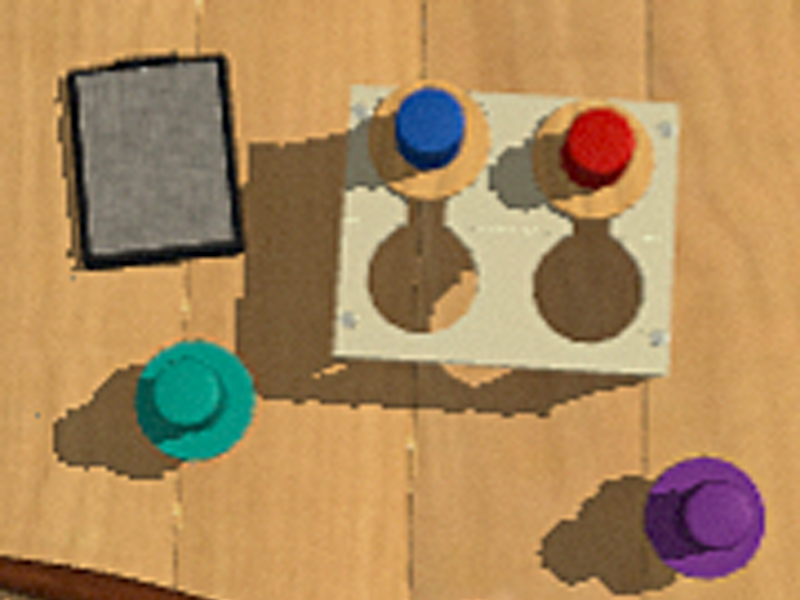

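The crop confirms it. The red knob is at crop (598,148) in the right slot, with its round hole at (588,288). Blue is in the left slot, and the turquoise and purple ones stand free on the table. Next I'll fit the rack pose from its corners (352,86), (678,103), (667,375), (334,356).

```bash
python3 - <<'E'
from h import *
import pickle
f=pickle.load(open("f0.pkl","rb"))["top"]
c=lambda x,y,z: at_z(f,170+(x+.5)/4.444-.5,130+(y+.5)/4.444-.5,z)
px=[(352,86),(678,103),(667,375),(334,356),(423,277),(588,288)]
loc=np.array([(54,72),(54,-72),(-66,-72),(-66,72),(-30,36),(-30,-36)])/1000
W=np.array([c(*p,.062)[:2] for p in px])
a=loc-loc.mean(0);b=W-W.mean(0)
th=np.arctan2((a[:,0]*b[:,1]-a[:,1]*b[:,0]).sum(),(a*b).sum())
R=np.array([[np.cos(th),-np.sin(th)],[np.sin(th),np.cos(th)]]);t=W.mean(0)-R@loc.mean(0)
print("yaw",np.degrees(th),t,"res mm",((W-(loc@R.T+t))*1000).round(1).tolist())
for n,x,y,z in[("red disc",593,159,.066),("red knob",598,142,.102),("blue knob",430,120,.102)]:
    w=c(x,y,z)[:2];print(n,w.round(4),((w-t)@R*1000).round(1))
for n,l in[("hole",(-.03,-.036)),("red28",(.028,-.036)),("blue",(.028,.036))]:print(n,(R@l+t).round(4))
s=env.state()
from scipy.spatial.transform import Rotation as Ro
print(Ro.from_quat(s["ee_rot"]).as_matrix().round(3))
E
```

```text
yaw -1.7674252027651256 [0.54941234 0.01082137] res mm [[-0.5, -0.5], [0.1, 0.4], [0.1, 0.6], [-0.0, -0.2], [0.5, -0.5], [-0.1, 0.2]]
red disc [ 0.5742 -0.0251] [ 25.9 -35.1]
red knob [ 0.5733 -0.0237] [ 25.  -33.7]
blue knob [0.5808 0.0463] [30.3 36.4]
hole [ 0.5183 -0.0242]
red28 [ 0.5763 -0.026 ]
blue [0.5785 0.0459]
[[-0.927  0.374 -0.   ]
 [ 0.374  0.927 -0.001]
 [-0.    -0.001 -1.   ]]
```

Rack yaw is -1.8°. Red axis is at about (0.574,-0.0245), the hole at (0.518,-0.024) and the pad at (0.582,0.173). I'll close along the slot (world x), which keeps the fingers clear of blue.

```bash
python3 -m inch '[5.5,4.8,-6.1,0,-7, 5.5,7.3,-9.2,0,-14, 5.5,9.7,-12.2,0,-21, 5.5,12.1,-15.3,0,-28, 5.5,14.5,-18.3,0,-34, 5.5,17,-21.4,0,-34, 5.5,19.4,-24.4,0,-34, 5.5,19.4,-24.4,0,-34]' 40; python3 -m inch '[5.5,2.4,-3,0,-7, 5.5,4.8,-6.1,0,-14, 5.5,7.3,-9.2,0,-21, 5.5,9.7,-12.2,0,-28, 5.5,12.1,-15.3,0,-34, 5.5,14.5,-18.3,0,-34, 5.5,17,-21.4,0,-34, 5.5,19.3,-24.4,0,-34]'; python3 -m inch '[5.5,0,0,0,0]'; python3 - <<'E'
from h import *
from scipy.spatial.transform import Rotation as Ro
f=grab("wrist","pics/w1.png")
s=env.state();print(s["eef_pos"],Ro.from_quat(s["ee_rot"]).as_matrix()[:,1].round(3),s["gripper_width"])
hsv=cv2.cvtColor(f["pixels"],cv2.COLOR_BGR2HSV);H,S,V=[hsv[...,i].astype(int) for i in range(3)]
m=((H<6)|(H>174))&(S>170)&(V>90)
n,l,st,c=cv2.connectedComponentsWithStats(m.astype(np.uint8));i=1+np.argmax(st[1:,4]);print(st[i],c[i],at_z(f,*c[i],.1).round(4))
E
```

```text
time: 0.82
eef_pos: [0.383, 0.2164, 0.2313]
ee_rot: [0.47, 0.882, -0.0, 0.0]
wrist_force: [-0.2, 0.8, 0.5]
gripper_width: 0.648
grasp_force: 0.0
time: 1.48
eef_pos: [0.5751, -0.0264, 0.231]
ee_rot: [0.707, 0.707, -0.0, -0.0]
wrist_force: [0.5, 1.5, -0.1]
gripper_width: 0.646
grasp_force: 0.0
time: 1.57
eef_pos: [0.5767, -0.0292, 0.2299]
ee_rot: [0.708, 0.706, -0.001, 0.0]
wrist_force: [1.7, -0.0, -0.9]
gripper_width: 0.647
grasp_force: 0.0
[ 0.5752893  -0.02699784  0.23006436] [ 1.    -0.003 -0.001] 0.6462811241181996
[ 358  197   58   52 1206] [387.85655058 222.47844113] [ 0.7252 -0.075   0.1   ]
```

View pics/w1.png

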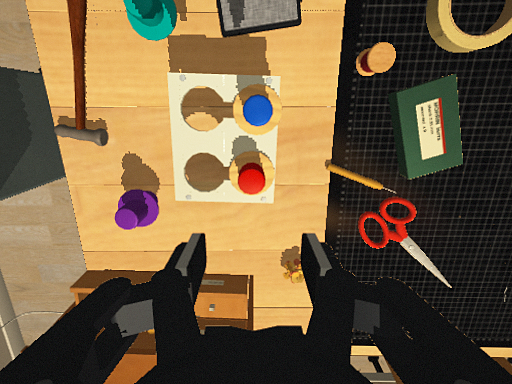

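The wrist view shows the red knob at (252,179), the purple stamp at (137,208) and the fingers at the bottom. The colour blob picked the scissors by mistake, so I'll redo the fix from the pixels.

```bash
python3 - <<'E'
from h import *
f=grab("wrist")
hsv=cv2.cvtColor(f["pixels"],cv2.COLOR_BGR2HSV);H,S,V=[hsv[...,i].astype(int) for i in range(3)]
def cc(m,z):
    b=np.zeros(m.shape,np.uint8);b[60:210,160:300]=m[60:210,160:300]
    n,l,st,c=cv2.connectedComponentsWithStats(b);i=1+np.argmax(st[1:,4]);print(st[i],at_z(f,*c[i],z).round(4))
cc(((H<6)|(H>174))&(S>170)&(V>70),.095); cc((H>100)&(H<130)&(S>150),.095)
# depth-based: points on the knob top
d=f["depth"]; P=np.array([at_d(f,u,v) for v in range(150,200) for u in range(225,280) if d[v,u]>0])
t=P[(P[:,2]>.097)&(P[:,2]<.108)];print(len(t),t[:,2].mean(),(t.max(0)+t.min(0))/2,t.max(0)-t.min(0))
t=P[(P[:,2]>.063)&(P[:,2]<.07)];print(len(t),(t.max(0)+t.min(0))/2,t.max(0)-t.min(0))
print(env.state()["eef_pos"])
E
```

```text
[240 165  26  31 659] [ 0.5741 -0.0251  0.095 ]
[245  98  29  30 691] [0.5807 0.0445 0.095 ]
587 0.10254746075423181 [ 0.57418268 -0.02680259  0.10145814] [0.02876305 0.02789    0.0081027 ]
1379 [ 0.57155827 -0.02744708  0.06617713] [0.0624221  0.06033854 0.00634627]
[ 0.57441621 -0.0254875   0.23042138]
```

Aligned to within about 1 mm, so I'll descend 15.8 cm and close.

```bash
python3 -m inch '[5.5,0,0,-4,0, 5.5,0,0,-8,0, 5.5,0,0,-11,0, 5.5,0,0,-13,0, 5.5,0,0,-14.5,0, 5.5,0,0,-15.5,0, 5.5,0,0,-15.8,0, 5.5,0,0,-15.8,0]' 40; python3 -m inch '[4,0,0,0,0, 3.4,0,0,0,0, 2.6,0,0,0,0, 2.6,0,0,0,0, 2.6,0,0,0,0, 2.6,0,0,0,0]' 40
```

```text
time: 2.33
eef_pos: [0.5738, -0.0238, 0.0733]
ee_rot: [0.707, 0.707, -0.0, -0.0]
wrist_force: [0.4, -0.2, -0.4]
gripper_width: 0.641
grasp_force: 0.0
time: 2.83
eef_pos: [0.5749, -0.0243, 0.0746]
ee_rot: [0.707, 0.707, 0.001, 0.001]
wrist_force: [-1.9, 1.2, 6.8]
gripper_width: 0.337
grasp_force: 39.1
```

It has gripped, with a small push on the disc. I'll raise 4 mm, then slide 5.6 cm toward the hole.

```bash
python3 -m inch '[2.6,0,0,0.2,0, 2.6,0,0,0.4,0, 2.6,-0.6,0.02,0.4,0, 2.6,-1.3,0.04,0.4,0, 2.6,-2,0.06,0.4,0, 2.6,-2.7,0.08,0.4,0]'; python3 -m inch '[2.6,-0.7,0.02,0,0, 2.6,-1.4,0.04,0,0, 2.6,-2.1,0.06,0,0, 2.6,-2.7,0.08,0,0, 2.6,-2.9,0.08,0,0, 2.6,-2.9,0.08,0,0, 2.6,-2.9,0.08,0,0]'; python3 - <<'E'
from h import *
f=grab("top")
cv2.imwrite("pics/t2.png",cv2.resize(f["pixels"][130:270,170:350],(800,622),interpolation=cv2.INTER_CUBIC)[:600])
f=grab("wrist","pics/w2.png")
E
```

```text
time: 3.33
eef_pos: [0.5461, -0.0236, 0.0772]
ee_rot: [0.707, 0.707, -0.0, -0.0]
wrist_force: [0.3, -0.4, -2.0]
gripper_width: 0.339
grasp_force: 39.6
time: 3.92
eef_pos: [0.5184, -0.0228, 0.0774]
ee_rot: [0.707, 0.707, 0.0, 0.0]
wrist_force: [1.4, 0.3, -2.5]
gripper_width: 0.338
grasp_force: 39.6
```

View pics/w2.png

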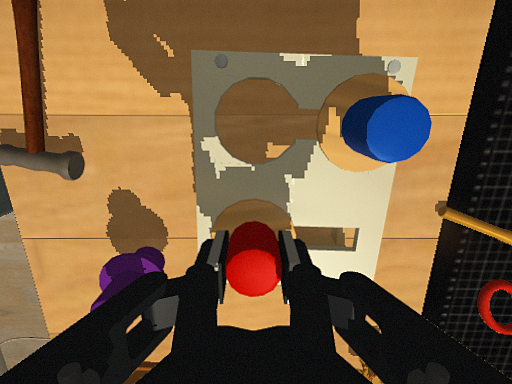

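The red stamp is gripped at (255,260) with its disc over the round hole, and blue is undisturbed. I'll lift straight up.

```bash
python3 -m inch '[2.6,0,0,0.5,0, 2.6,0,0,1,0, 2.6,0,0,1.5,0, 2.6,0,0,2,0, 2.6,0,0,2.5,0]'; python3 -m inch '[2.6,0,0,1,0, 2.6,0,0,2.5,0, 2.6,0,0,4,0, 2.6,0,0,6,0, 2.6,0,0,7.5,0, 2.6,0,0,7.5,0]'
```

```text
time: 4.43
eef_pos: [0.5184, -0.0228, 0.103]
ee_rot: [0.707, 0.707, 0.0, 0.0]
wrist_force: [0.1, -0.4, -0.4]
gripper_width: 0.335
grasp_force: 39.6
time: 4.93
eef_pos: [0.5197, -0.0229, 0.1809]
ee_rot: [0.707, 0.707, 0.002, 0.002]
wrist_force: [-0.1, -0.1, -0.4]
gripper_width: 0.34
grasp_force: 39.7
```

```bash
python3 -m inch '[2.6,0.5,1.5,0,0, 2.6,1.5,4.5,0,0, 2.6,2.6,8,0,0, 2.6,3.7,11.5,0,0, 2.6,4.8,15,0,0, 2.6,5.8,18,0,0, 2.6,6.3,19.6,0,0, 2.6,6.3,19.6,0,0]'; python3 -m inch '[2.6,0,0,0,0, 2.6,0,0,0,0, 2.6,0,0,-2,0, 2.6,0,0,-4,0, 2.6,0,0,-6,0, 2.6,0,0,-7,0, 2.6,0,0,-8,0, 2.6,0,0,-8,0]'; python3 - <<'E'
from h import *
f=grab("side"); grab("wrist","pics/w3.png")
cv2.imwrite("pics/s3.png",cv2.resize(f["pixels"][130:290,180:380],(750,600),interpolation=cv2.INTER_CUBIC))
E
```

```text
time: 5.6
eef_pos: [0.5815, 0.1765, 0.1764]
ee_rot: [0.706, 0.708, -0.0, -0.0]
wrist_force: [0.8, 0.0, -1.9]
gripper_width: 0.336
grasp_force: 39.7
time: 6.27
eef_pos: [0.5804, 0.1724, 0.0959]
ee_rot: [0.707, 0.707, -0.001, -0.0]
wrist_force: [-0.7, -0.3, -1.8]
gripper_width: 0.333
grasp_force: 39.8
```

View pics/s3.png

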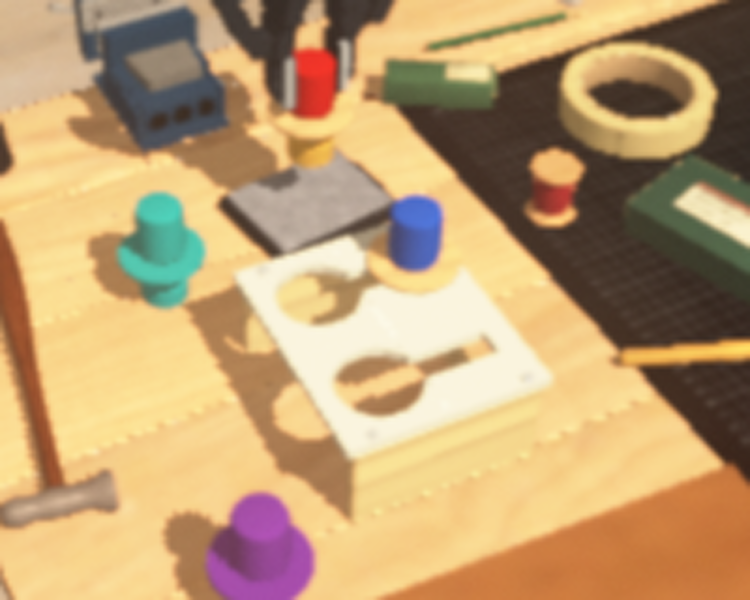

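View pics/w3.png

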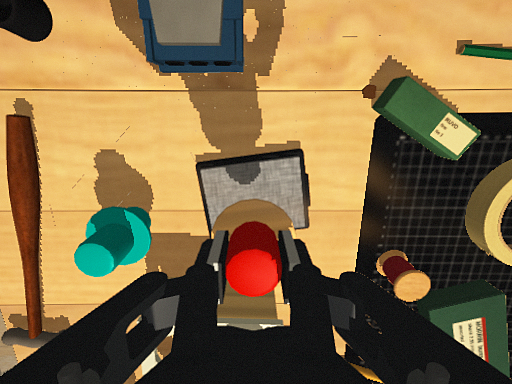

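The side view shows the stamp upright in the grip over the pad at (310,150), with blue still hung at (415,235). The wrist view shows the pad directly below the stamp. Contact should come at a TCP height of about 0.058, so I'll go down 3.4 cm and then feel for it.

```bash
python3 -m inch '[2.6,0,0,-1,0, 2.6,0,0,-2,0, 2.6,0,0,-2.8,0, 2.6,0,0,-3.2,0, 2.6,0,0,-3.4,0, 2.6,0,0,-3.4,0, 2.6,0,0,-3.4,0, 2.6,0,0,-3.4,0]'; python3 -m inch '[2.6,0,0,-0.15,0, 2.6,0,0,-0.15,0, 2.6,0,0,-0.15,0]'
```

```text
time: 7.03
eef_pos: [0.5815, 0.1733, 0.0637]
ee_rot: [0.707, 0.707, 0.0, 0.0]
wrist_force: [-0.3, -0.8, -0.5]
gripper_width: 0.336
grasp_force: 39.8
time: 7.28
eef_pos: [0.5812, 0.1732, 0.0619]
ee_rot: [0.707, 0.707, 0.0, 0.0]
wrist_force: [-0.6, 0.2, -0.4]
gripper_width: 0.338
grasp_force: 39.8
```

```bash
python3 -m inch '[2.6,0,0,-0.15,0, 2.6,0,0,-0.15,0, 2.6,0,0,-0.15,0]';  python3 -m inch '[2.6,0,0,-0.15,0, 2.6,0,0,-0.15,0, 2.6,0,0,-0.15,0]'
```

```text
time: 7.53
eef_pos: [0.5811, 0.1732, 0.0602]
ee_rot: [0.707, 0.707, -0.0, -0.0]
wrist_force: [-0.0, -0.2, -1.9]
gripper_width: 0.339
grasp_force: 39.8
time: 7.78
eef_pos: [0.5812, 0.1732, 0.0587]
ee_rot: [0.707, 0.707, -0.0, -0.0]
wrist_force: [-0.3, 0.3, -0.0]
gripper_width: 0.337
grasp_force: 39.9
```

```bash
python3 -m inch '[2.6,0,0,-0.1,0, 2.6,0,0,-0.1,0, 2.6,0,0,-0.1,0]';  python3 -m inch '[2.6,0,0,-0.1,0, 2.6,0,0,-0.1,0, 2.6,0,0,-0.1,0]'
```

```text
time: 8.03
eef_pos: [0.5814, 0.1733, 0.0586]
ee_rot: [0.707, 0.707, 0.0, 0.0]
wrist_force: [-4.2, -1.0, 9.3]
gripper_width: 0.337
grasp_force: 40.9
time: 8.28
eef_pos: [0.5815, 0.1733, 0.0585]
ee_rot: [0.707, 0.707, 0.001, 0.0]
wrist_force: [-9.0, -1.7, 23.5]
gripper_width: 0.338
grasp_force: 42.3
```

There's contact, so I'll ease back 1.5 mm, open gently and retreat.

```bash
python3 -m inch '[2.6,0,0,0.15,0, 2.6,0,0,0.15,0, 3.1,0,0,0.15,0, 3.4,0,0,0.15,0, 4,0,0,0.15,0, 5,0,0,0.2,0, 6,0,0,0.3,0, 6,0,0,0.5,0]'; python3 -m inch '[6,0,0,1,0, 6,0,0,2,0, 6,0,0,4,0, 6,0,0,7,0, 6,0,0,10,0, 6,0,0,13,0, 6,0,0,13,0, 6,0,0,13,0]'; python3 - <<'E'
from h import *
f=grab("side"); g=grab("wrist")
cv2.imwrite("pics/s4.png",np.hstack([cv2.resize(f["pixels"][130:290,180:380],(400,320)),cv2.resize(g["pixels"],(400,320))]))
E
```

```text
time: 8.95
eef_pos: [0.5811, 0.1732, 0.0617]
ee_rot: [0.707, 0.707, -0.0, -0.0]
wrist_force: [0.0, -0.5, 0.7]
gripper_width: 0.704
grasp_force: 0.0
time: 9.62
eef_pos: [0.5823, 0.1736, 0.1946]
ee_rot: [0.707, 0.707, 0.002, 0.001]
wrist_force: [1.4, 0.2, -1.4]
gripper_width: 0.703
grasp_force: 0.0
```

View pics/s4.png

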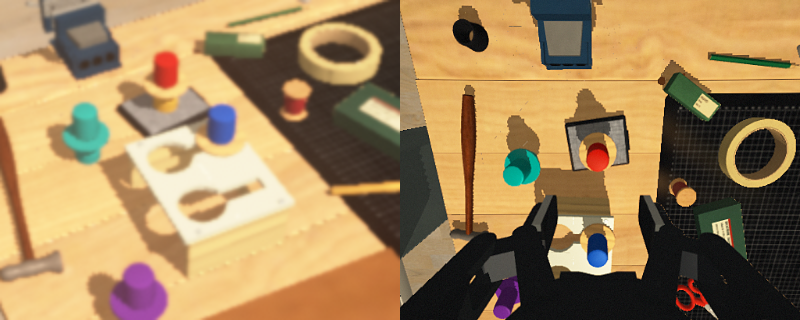

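The red stamp stands upright on the pad (side view (165,85), wrist view (598,150)), and blue still hangs. I'll check its position numerically, then hand in.

```bash
python3 - <<'E'
from h import *
f=grab("wrist");hsv=cv2.cvtColor(f["pixels"],cv2.COLOR_BGR2HSV);H,S,V=[hsv[...,i].astype(int) for i in range(3)]
m=((H<6)|(H>174))&(S>170)&(V>70);m[:,:220]=0;m[:,290:]=0;m[:150]=0;m[215:]=0
P=np.array([at_d(f,u,v) for v,u in np.argwhere(m)])
t=P[P[:,2]>np.percentile(P[:,2],90)-.004];print("knob top",np.median(t,0).round(4),t[:,2].std())
c=(np.array([.5816,.1734]));d=t.mean(0)[:2]-c;a=np.radians(7.8);print("offset in pad mm",1000*np.array([d[0]*np.cos(a)+d[1]*np.sin(a),-d[0]*np.sin(a)+d[1]*np.cos(a)]))
print(env.hand_in())
E
```

```text
knob top [0.5812 0.1715 0.0868] 0.010076900234494658
offset in pad mm [-0.68073522 -1.62924468]
the job is handed in; nothing more can be done
None
```

The red stamp was slid to the wide end of its slot, lifted off and stood upright on the ink pad, about 2 mm from its centre; blue still hangs in the last picture, and I handed the job in just under 10 s in, with no verdict shown.

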